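# Show the red standard to the bench camera in the swivel mirror

## Task

Slide the blue mirror carriage along its rail right up against the orange end stop, then turn the mirror until the bench camera, looking along the rail, sees the red colour standard in the middle of the mirror. The mirror springs back when let go, so finish while still holding it steady at that angle with the carriage at its stop. Leave the colour standards and everything else on the table standing where they are.

Things in the scene. Friction and masses are not known exactly. Their poses are not given: they have to be found in the camera images.
- bench: fixed grey plate 270 x 420 mm, 12 mm thick, lying on the table, carrying an aluminium rail, the black bench camera, an orange end stop and three white spots. Origin: on the table surface under the rail's centre line; its +y axis runs along the rail from the camera to the orange end stop; its +x axis points to the side where the colour standards stand; z up. All of the bench equipment is 105 mm high or lower, except the mirror's grip
- carriage (a joint): position in m of the blue mirror carriage (64 x 66 mm) along the rail, growing towards the orange end stop: it starts somewhere between 0 and 0.05 and is against the stop at 0.16. The mirror's pivot axis is at bench x = 0, y = -0.09 + this value (m). It slides with about 3 N of friction and stays where left; it may be slid by the mirror's grip
- mirror_turn (a joint): angle in rad of the mirror about its upright pivot on the carriage: 0 at rest (mirror looks straight back along the rail, at the camera), growing counter-clockwise seen from above up to 1.3, which turns the mirror's face from the camera towards the standards. A light spring (0.15 N m per rad) turns it back to 0 as soon as it is let go
- mirror: the mirror: a black frame 64 mm wide and 58 mm high, 8 mm thick, with a bright face, and above it an upright yellow grip block, 44 mm long (along the mirror's width), 12 mm thick, 36 mm high, centred on the pivot axis. Origin: on the pivot axis, 45 mm above the table; the reflecting face looks along its -y axis and the pivot axis lies in the plane of that face; x along its width. The frame spans 47 to 105 mm above the table
- mirror_grip (a point): middle of the yellow grip block, on the pivot axis, 130 mm above the table (the block spans 110 to 146 mm above the table); pinch it across its 12 mm thickness, that is along the mirror's y axis
- camera_lens (a point): centre of the bench camera's lens, 75 mm above the table, on the rail's centre line at the end away from the orange stop, looking along the rail at the mirror's pivot
- place_a (a point): centre of the white spot nearest the camera, 44 mm wide, on the plate's top. With the carriage at the stop all three spots are 170 mm from the mirror's pivot; this one lies 45 degrees round from the line pivot-camera
- place_b (a point): centre of the middle white spot, 75 degrees round from the line pivot-camera
- place_c (a point): centre of the white spot farthest from the camera, 105 degrees round from the line pivot-camera
- std_red: red colour reference standard: an upright solid red rod 24 mm across with a 32 mm wide black foot (10 mm high) and a black cap, 86 mm tall, weighs 120 g, stands loose on one of the three white spots of the bench plate (which one varies). Origin: centre of its underside
- std_blue: blue colour reference standard: an upright solid blue rod 24 mm across with a 32 mm wide black foot (10 mm high) and a black cap, 86 mm tall, weighs 120 g, stands loose on one of the three white spots of the bench plate (which one varies). Origin: centre of its underside
- std_green: green colour reference standard: an upright solid green rod 24 mm across with a 32 mm wide black foot (10 mm high) and a black cap, 86 mm tall, weighs 120 g, stands loose on one of the three white spots of the bench plate (which one varies). Origin: centre of its underside
- amber_jar: small amber glass jar with a black lid, 48 mm across, 75 mm tall, loose on the table near the plate's robot side. Origin: centre of its underside
- dish: shallow glass dish, 84 mm across, 18 mm high, loose on the table near the plate's robot side. Origin: centre of its underside
- white_bottle: white plastic bottle, 68 mm across, 190 mm tall, loose, well to the robot's left. Origin: centre of its underside
- beaker: glass beaker, 72 mm across, 95 mm tall, loose on the table near the plate's robot side. Origin: centre of its underside
- blue_bottle: blue bottle, 56 mm across, 130 mm tall, loose, well to the robot's right. Origin: centre of its underside

How it is judged:
On the way, in this order (a step that is already met when the one before it is completed fails the run):
1. the carriage is against the orange end stop (value of joint carriage above 0.154 m), for 0.2 s.
2. with the carriage at the stop, the fingers have turned the mirror so that the camera sees the red standard (value of joint carriage above 0.154 m and ((horizontal distance between std_red and place_a below 0.02 m and value of joint mirror_turn between 0.3227 and 0.4627 rad) or (horizontal distance between std_red and place_b below 0.02 m and value of joint mirror_turn between 0.5845 and 0.7245 rad) or (horizontal distance between std_red and place_c below 0.02 m and value of joint mirror_turn between 0.8463 and 0.9863 rad)) and contact force between the fingers and mirror above 0.4 N), for 0.3 s.
At the end, for the whole second after the job is handed in: Carriage within 6 mm of its stop; mirror held still by the fingers (over 0.4 N, under 0.05 rad/s) within 0.07 rad of the angle that shows the camera the red standard's spot: 0.393, 0.654 or 0.916 rad for spot a, b or c, whichever the red standard stands on (all of step 2 and velocity of joint mirror_turn between -0.05 and 0.05 rad/s); the arm keeps its last pose, push and grip.
It fails at once if a colour standard was moved by more than 15 mm or tipped (distance of any of std_red, std_blue, std_green from where it was at the start of the episode above 0.015 m or angle between any of std_red, std_blue, std_green's own z axis and vertical above 0.3 rad).
It fails at once if another thing on the table was moved by more than 20 mm or tipped (distance of any of amber_jar, dish, white_bottle, beaker, blue_bottle from where it was at the start of the episode above 0.02 m or angle between any of amber_jar, dish, white_bottle, beaker, blue_bottle's own z axis and vertical above 0.3 rad).
It also fails if it takes over 32 s, if anything falls off the work surface, if the arm or the gripper's body presses on something with over 40 N, if the wrist force passes 120 N, or if a joint passes its speed limit or range.

## Robot

A 6-joint arm with a two-finger parallel gripper is mounted at the origin on the work surface. World frame = base frame: x ahead of the robot, y to its left, z up, the work surface at z = 0. Lengths are in m, angles in rad, forces in N, time in s.
With the tool pointing down it reaches from about 0.35 to 0.775 m from the base axis. Payload 5.5 kg.
Tool frame: the origin (TCP) lies at the very end of the fingers, on their centre line; the grasp point (between the pads) lies 19 mm behind it; z points along the fingers, x is the direction in which the jaws open and shut, and the axes are right-handed (so a half turn about z gives the same grasp; the last joint's range is limited). The gripper opens to 85 mm and grips with 20 to 120 N. Pads are 22 mm wide; open, the fingers measure 114 mm over their backs; the gripper's body (76 mm by 85 mm) begins 54 mm behind the grasp point. The pads swing forward as they close: fully open they stand 13 mm farther back than shut.
Start: joints at [1.009, 0.313, 0.046, 1.304, 0, 1.431], TCP at [0.235, 0.525, 0.231] pointing down, gripper open.
Joint ranges: [-2.76, 2.76], [-0.86, 1.69], [-1.03, 1.26], [-2.2, 2.34], [-1.47, 1.5], [-3.14, 3.14]. Speed limits (rad/s): [2.57, 2.57, 3.14, 3.14, 3.14, 3.14].

## Interface

Orientations are given as a unit quaternion [w, x, y, z].
In Python, from workcell import env gives the robot as it stands.
- The arm moves only by the shell command python3 -m inch 'ROWS' [FORCE]. ROWS is JSON, a list of rows, each a list of 7 numbers: the turn, a rotation vector about the tool's x, y, z each as a share of 8 degrees, from -1 to 1, then the shift along the tool's x, y, z each as a share of 0.05 m, from -1 to 1, then the closure, from 0 (fully open) to 1 (shut). A call has 1 to 12 rows; each row shifts and turns the commanded pose from where the row before left it, along the tool's axes as they then stand; what a row does not reach is not made up. A row lasts 1/10 s, in which the tool goes at most 50 mm and 8.59 degrees, less where a joint would pass 70% of its speed; a pose out of reach is approached as far as the arm can. A call with a number of a shift or a turn outside -1 to 1 is refused whole. A call with a gripper value outside its range is refused whole. The fingers move at their own pace and stop on an object; FORCE is the grip in N (left out, the last holds). Time passes only in rows, so rows that do not move let the fingers close. It gives the time, the measured TCP pose, the force and the opening at its end, in the units of the state.
- env.get_state(): the state, without advancing time (a new reading comes with each control period).
- env.read_camera(name): name is "side" or "top"; returns the picture (400x640x3 uint8, red, green, blue); there is no depth.
- env.calibration(name): a dict with "fx", "fy", "cx", "cy" (pixels), "rvec" (rotation vector, rad) and "tvec" (3), from world to camera coordinates, as OpenCV has them. Camera axes: x right, y down, z forward; pixel columns grow to the right and rows downward; lengths in m; the calibration is good to about 2 mm. A picture is of the moment at which its call begins. calibration takes no time and is no camera call.
- env.hand_in(): hands the job in, once; it reports no verdict.
The state is a dict: "clock": time; "joint_pos": joint angles; "qvel": joint speeds; "tau": joint torques, N m; "tcp_pos": TCP position; "orientation": TCP orientation; "wrist_force": force on the tool from outside, world axes, zero at the start; "ft_torque": the same for the moment, N m; "finger_gap": finger opening in m.
Only numpy, scipy, OpenCV 4.12 (cv2) and the standard library are available. Lean on these libraries where they do the work, as an engineer would, in place of code of your own. Each camera call takes 0.05 s, during which the arm holds its last target.

## Working session

There is one attempt and no reset: what is moved stays moved. The work goes in short steps, Python scripts to look and compute and a shell command to move; the robot and the scene stay as the last step left them, time stands still between calls to the robot, and variables do not carry over. Pictures are saved under pics/ and viewed, and the job is handed in when it is done.

```bash
mkdir -p pics; python3 - <<'E'
from workcell import env
import cv2
for n in("top","side"):
    cv2.imwrite(f"pics/{n}0.png",env.read_camera(n)[:,:,::-1]); print(n,env.calibration(n))
s=env.get_state();print(s)
E
```

```text
top {'fx': 385.61651472300593, 'fy': 385.61651472300593, 'cx': 318.19887113050385, 'cy': 198.4776650449001, 'rvec': array([ 2.10919422, -2.12180781,  0.18252761]), 'tvec': array([0.02381238, 0.54097584, 1.08664217])}
side {'fx': 372.9267034243618, 'fy': 372.9267034243618, 'cx': 318.3760693046588, 'cy': 200.22232601168412, 'rvec': array([ 0.51675636, -2.79763114,  0.99017409]), 'tvec': array([0.49695542, 0.19459367, 0.94709982])}
{'clock': 0.1, 'joint_pos': array([1.00942858e+00, 3.13931523e-01, 4.51236421e-02, 1.30359878e+00,
       8.44669878e-06, 1.43117553e+00]), 'qvel': array([ 0.00097601, -0.00251447,  0.00113579, -0.00153172,  0.00050773,
       -0.000409  ]), 'tau': array([ 2.74660189e-03, -4.81724346e+01,  2.99245155e+01,  1.27028799e-02,
       -6.74884404e-05, -1.62009098e-05]), 'tcp_pos': array([0.23516049, 0.52423273, 0.2305072 ]), 'orientation': array([ 3.35406378e-04,  8.39450427e-01,  5.43435675e-01, -7.31995999e-04]), 'wrist_force': array([-0.70848121,  0.0986111 , -0.77177119]), 'ft_torque': array([-0.01034681, -0.00324515,  0.00202084]), 'finger_gap': 0.08565548341111558}
```

View pics/top0.png

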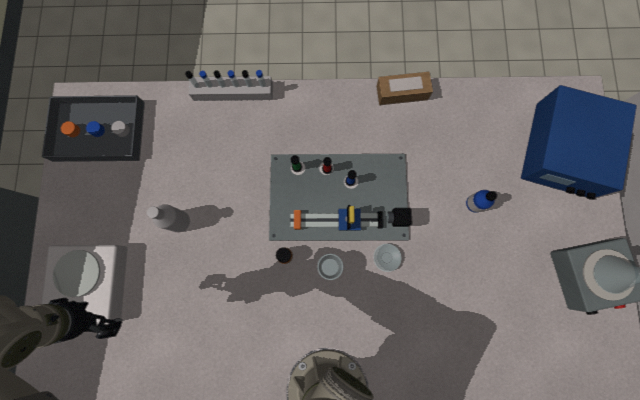

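View pics/side0.png

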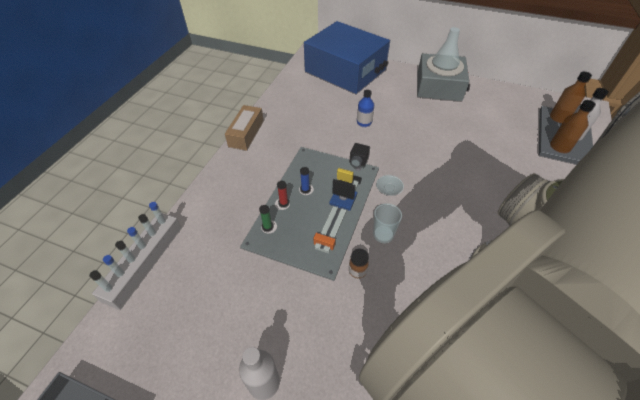

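The top view shows the orange stop at about (297,219), the blue carriage with its yellow grip at (351,214), and the bench camera at (402,217). The standards are green (297,165), red (327,167) and blue (351,180). Red is in the middle, so it stands on spot b and the target angle is 0.654 rad. Next I'll measure.

```bash
cat > h.py <<'E'
import numpy as np,cv2
from workcell import env
def ray(n,uv):
    c=env.calibration(n);K=np.array([[c['fx'],0,c['cx']],[0,c['fy'],c['cy']],[0,0,1]])
    R=cv2.Rodrigues(np.array(c['rvec']))[0];t=np.array(c['tvec'])
    return -R.T@t, R.T@np.linalg.inv(K)@np.array([uv[0],uv[1],1.])
def onz(n,uv,z):
    o,d=ray(n,uv);return o+d*(z-o[2])/d[2]
def tri(a,b):
    o,d=ray("top",a);p,e=ray("side",b)
    s=np.linalg.lstsq(np.c_[d,-e],p-o,rcond=None)[0]
    A,B=o+s[0]*d,p+s[1]*e
    return (A+B)/2,np.linalg.norm(A-B)
def mask(im,lo,hi,box):
    h=cv2.cvtColor(im,cv2.COLOR_RGB2HSV);m=cv2.inRange(h,np.array(lo),np.array(hi))
    z=np.zeros_like(m);x0,y0,x1,y1=box;z[y0:y1,x0:x1]=m[y0:y1,x0:x1];return z
def blob(m):
    n,l,s,c=cv2.connectedComponentsWithStats(m)
    i=1+np.argmax(s[1:,4]);return c[i],s[i],l==i
E
python3 - <<'E'
from h import *
T=cv2.imread("pics/top0.png")[:,:,::-1].copy();S=cv2.imread("pics/side0.png")[:,:,::-1].copy()
for nm,lo,hi in(("yellow",(22,120,90),(35,255,255)),("orange",(5,150,120),(18,255,255))):
    a=blob(mask(T,lo,hi,(270,150,410,242)));b=blob(mask(S,lo,hi,(240,150,380,260)))
    print(nm,a[0],a[1],b[0],b[1],tri(a[0],b[0]))
    print(onz("top",a[0],.146 if nm=="yellow" else .04))
# plate contour
h=cv2.cvtColor(T,cv2.COLOR_RGB2HSV);print(h[230,350],h[200,290],h[260,430],T[200,290],T[260,430])
m=mask(T,(60,15,40),(110,255,200),(255,140,425,250))
r=cv2.minAreaRect(np.argwhere(blob(m)[2])[:,::-1].astype(np.float32))
for p in cv2.boxPoints(r): print(p,onz("top",p,.012))
m2=T[190:235,280:420]
cv2.imwrite("pics/zt.png",cv2.resize(T[145:245,262:417],None,fx=5,fy=5,interpolation=cv2.INTER_CUBIC)[:,:,::-1])
cv2.imwrite("pics/zs.png",cv2.resize(S[140:280,235:405],None,fx=4,fy=4,interpolation=cv2.INTER_CUBIC)[:,:,::-1])
E
```

```text
yellow [351.02439024 213.90243902] [349 206   5  17  82] [344.54696133 175.17127072] [337 168  16  15 181] (array([ 0.48339056, -0.07012597,  0.12419916]), np.float64(0.0004515953291371336))
[ 0.48037603 -0.06857326  0.146     ]
orange [296.75892857 218.91964286] [294 210   7  19 112] [323.95530726 239.91620112] [314 233  21  16 179] (array([0.48374213, 0.08513769, 0.02917879]), np.float64(3.6455951492950957e-07))
[0.48226649 0.08435859 0.04      ]
[107  48  74] [84 13 96] [  0  18 142] [91 96 95] [142 132 132]
[270. 155.] [0.68814676 0.17137085 0.012     ]
[407. 155.] [ 0.68408443 -0.25551445  0.012     ]
[407. 239.] [ 0.42352566 -0.24318691  0.012     ]
[270. 239.] [0.425895  0.1663857 0.012    ]
```

```bash
ls pics
```

```text
side0.png
top0.png
zs.png
zt.png
```

View pics/zt.png

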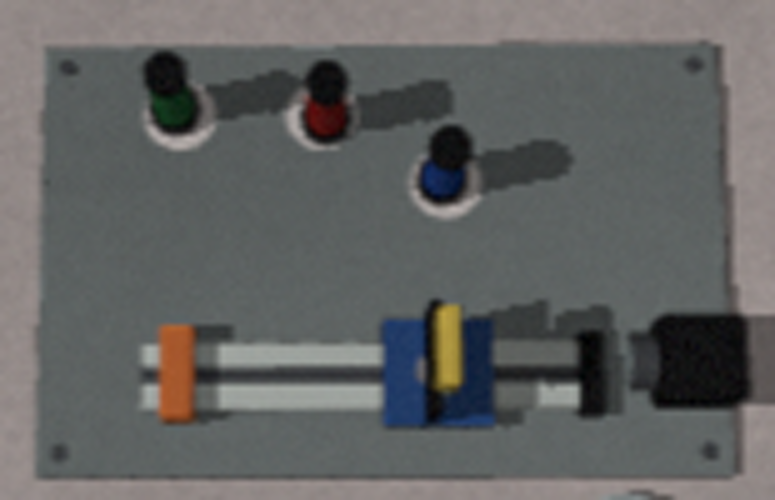

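View pics/zs.png

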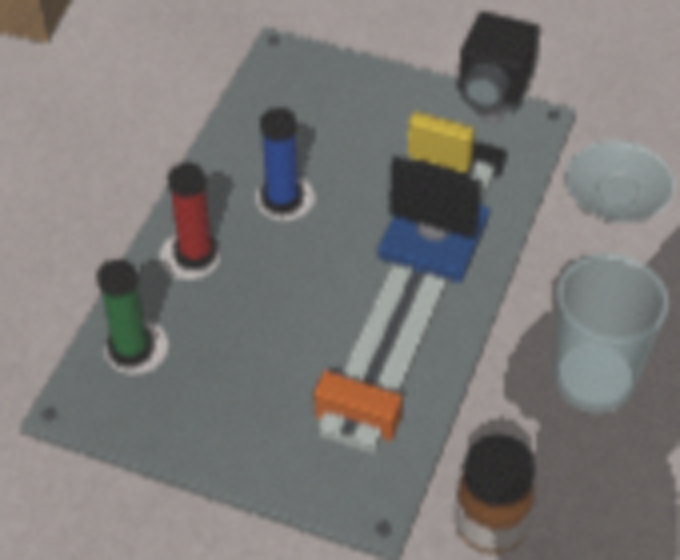

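```bash
python3 - <<'E'
from h import *
P=[onz("top",(262+u/5,145+v/5),.012) for u,v in((68,68),(695,64),(708,450),(58,452))]
print(np.round(P,4))
for a,b in((1,0),(2,3)):
    d=P[a]-P[b];d=-d;print("yaw of +y",np.degrees(np.arctan2(-d[0],d[1])),np.linalg.norm(d))
for a,b in((0,3),(1,2)):
    d=P[a]-P[b];print("yaw of x",np.degrees(np.arctan2(d[1],d[0])),np.linalg.norm(d))
Q=[onz("side",(235+u/4,140+v/4),.012) for u,v in((49,413),(273,40),(554,115),(383,527))]
print(np.round(Q,4))
for a,b in((1,0),(2,3)):
    d=Q[b]-Q[a];print("side yaw y",np.degrees(np.arctan2(-d[0],d[1])))
# grip orientation at z=.146 & rods at feet
for u,v in((448,306),(448,388)): print("griptop",onz("top",(262+u/5,145+v/5),.146))
for n,u,v in(("g",178,112),("r",325,118),("b",444,185)): print(n,onz("top",(262+u/5,145+v/5),.022))
for n,u,v in(("g",132,345),("r",193,250),("b",283,197)): print(n,onz("side",(235+u/4,140+v/4),.017))
print("stop", onz("top",(262+177/5,145+374/5),.04))
from scipy.spatial.transform import Rotation as R
q=env.get_state()['orientation'];print(R.from_quat(q[[1,2,3,0]]).as_matrix())
E
```

```text
[[ 0.6763  0.1536  0.012 ]
 [ 0.6752 -0.2365  0.012 ]
 [ 0.4355 -0.2336  0.012 ]
 [ 0.4366  0.1557  0.012 ]]
yaw of +y -0.15685809876723 0.39015605118604746
yaw of +y -0.16435340402699977 0.3893747550118526
yaw of x -0.5066471671499553 0.23966599279174938
yaw of x -0.6933067595076435 0.23972297089410416
[[ 0.6766  0.1578  0.012 ]
 [ 0.6746 -0.2301  0.012 ]
 [ 0.435  -0.2292  0.012 ]
 [ 0.4379  0.1582  0.012 ]]
side yaw y -0.2829347693109847
side yaw y -0.4170730045259561
griptop [ 0.50126649 -0.07054186  0.146     ]
griptop [ 0.4569526  -0.06962987  0.146     ]
g [0.6445158  0.08402178 0.022     ]
r [ 0.63989576 -0.00640767  0.022     ]
b [ 0.5970501  -0.07857122  0.022     ]
g [0.64674503 0.0907172  0.017     ]
r [ 0.64222064 -0.00095116  0.017     ]
b [ 0.60033671 -0.07108898  0.017     ]
stop [0.47963475 0.0824485  0.04      ]
[[ 4.09354262e-01  9.12375110e-01 -8.64405123e-04]
 [ 9.12374128e-01 -4.09355109e-01 -1.35869953e-03]
 [-1.59349229e-03 -2.32471425e-04 -9.99998703e-01]]
```

Everything agrees:
- **Bench yaw:** about -0.3°.
- **Pivot now:** about (0.480, -0.070).
- **Pivot at the stop:** about (0.479, 0.043), worked out from the three standards, so the carriage has about 0.113 m to travel.
- **Red:** on spot b.

Now I'll approach the grip.

```bash
python3 -m inch '[[0,0,0,-0.6,0.64,0,0],[0,0,0,-0.6,0.64,0,0],[0,0,0,-0.6,0.64,0,0],[0,0,0,-0.6,0.64,0,0],[0,0,0,-0.6,0.64,0,0],[0,0,0,-0.6,0.64,0,0],[0,0,0,-0.6,0.64,0,0],[0,0,0,-0.6,0.64,0,0],[0,0,0,-0.6,0.64,0,0],[0,0,-1,0,0,0,0.4],[0,0,-1,0,0,0,0.4],[0,0,-1,0,0,0,0.4]]' 40; cat > st.py <<'E'
import sys
from h import *
from scipy.spatial.transform import Rotation as R
s=env.get_state();q=s['orientation'];M=R.from_quat(q[[1,2,3,0]]).as_matrix()
print(s['clock'],s['tcp_pos'].round(4),'xyaw',np.degrees(np.arctan2(M[1,0],M[0,0])).round(2),'z',M[:,2].round(4),'F',s['wrist_force'].round(2),'T',s['ft_torque'].round(3),'gap',round(s['finger_gap'],4),'j',s['joint_pos'].round(3))
if len(sys.argv)>3:
    print('to target, shares:',(M.T@(np.array([float(a) for a in sys.argv[1:4]])-s['tcp_pos'])/.05).round(3))
E
python3 st.py .480 -.07 .17
```

```text
clock: 1.3
tcp_pos: [0.3876, 0.1596, 0.231]
orientation: [-0.0, 0.707, 0.707, -0.0]
wrist_force: [0.0, 0.6, 0.3]
finger_gap: 0.0515
1.3 [0.3876 0.1596 0.231 ] xyaw 90.05 z [-8.e-04 -0.e+00 -1.e+00] F [0.01 0.62 0.29] T [ 0.023 -0.003  0.034] gap 0.0515 j [ 0.198  0.012 -0.318  1.242  0.     0.198]
to target, shares: [-4.594  1.845  1.218]
```

```bash
python3 -m inch '[[0,0,0,-0.77,0.31,0,0.5],[0,0,0,-0.77,0.31,0,0.5],[0,0,0,-0.77,0.31,0,0.5],[0,0,0,-0.77,0.31,0.2,0.5],[0,0,0,-0.77,0.31,0.5,0.5],[0,0,0,-0.77,0.31,0.5,0.5],[0,0,0,0,0,0,0.5]]'; python3 st.py .480 -.07 .117; python3 - <<'E'
from h import *
T=env.read_camera("top");S=env.read_camera("side")
cv2.imwrite("pics/t1.png",cv2.resize(T[120:260,240:440],None,fx=3,fy=3)[:,:,::-1]);cv2.imwrite("pics/s1.png",cv2.resize(S[120:290,235:405],None,fx=3.5,fy=3.5)[:,:,::-1])
E
```

```text
clock: 2.0
tcp_pos: [0.4797, -0.0745, 0.1676]
orientation: [-0.002, 0.71, 0.704, -0.001]
wrist_force: [-1.1, 1.1, -0.3]
finger_gap: 0.0429
2.0 [ 0.4797 -0.0745  0.1676] xyaw 89.53 z [-4.1e-03  3.0e-04 -1.0e+00] F [-1.1   1.1  -0.26] T [ 0.051  0.038 -0.018] gap 0.0429 j [-3.190e-01  1.750e-01 -2.940e-01  1.106e+00 -1.000e-03 -3.110e-01]
to target, shares: [0.09  0.009 1.013]
```

View pics/s1.png

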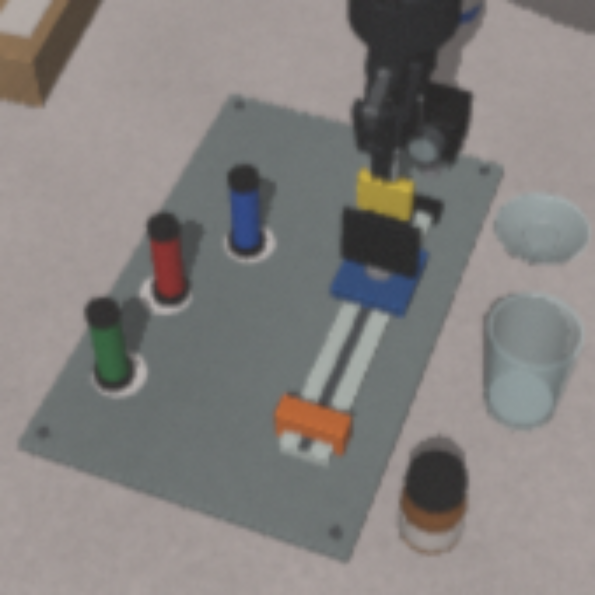

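View pics/t1.png

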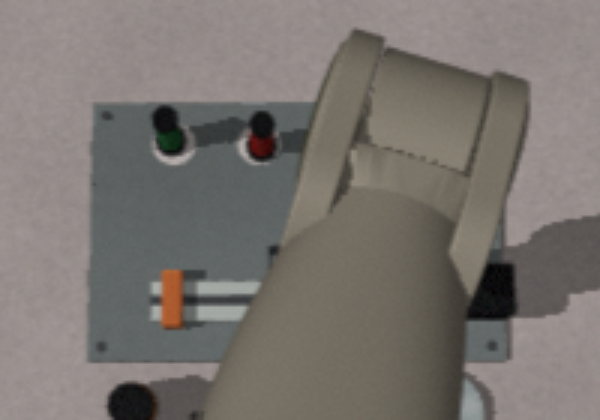

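The side view shows the fingers straddling the yellow grip, just above it at about (385,180). The top view is blocked by the arm. I'll descend and close.

```bash
python3 -m inch '[[0,0,0,0.08,0,0.3,0.5],[0,0,0,0,0,0.4,0.5],[0,0,0,0,0,0.3,0.5],[0,0,0,0,0,0,0.5]]'; python3 st.py .480 -.07 .117; python3 - <<'E'
from h import *
S=env.read_camera("side")
cv2.imwrite("pics/s2.png",cv2.resize(S[130:230,300:400],None,fx=6,fy=6)[:,:,::-1])
E
```

```text
clock: 2.5
tcp_pos: [0.4784, -0.0652, 0.1203]
orientation: [-0.001, 0.707, 0.707, -0.001]
wrist_force: [-0.5, -0.2, -0.3]
finger_gap: 0.0424
2.5 [ 0.4784 -0.0652  0.1203] xyaw 89.94 z [-0.0028  0.0012 -1.    ] F [-0.47 -0.2  -0.29] T [ 0.003 -0.006  0.031] gap 0.0424 j [-0.302  0.205 -0.381  0.989  0.    -0.301]
to target, shares: [-0.097  0.033  0.065]
```

View pics/s2.png

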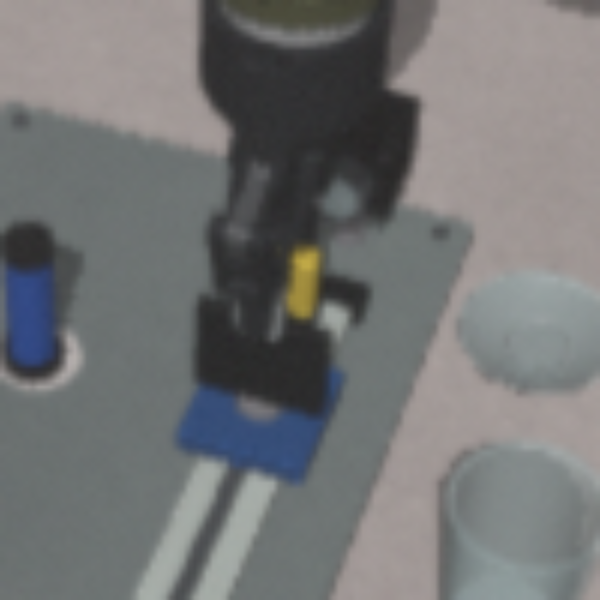

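The near finger covers the left part of the grip at about (255,270), and yellow is still visible at (303,285). I'll check by calculation whether this is parallax or an offset.

```bash
python3 - <<'E'
from h import *
c=env.calibration("side");K=np.array([[c['fx'],0,c['cx']],[0,c['fy'],c['cy']],[0,0,1]])
print(ray("side",(320,200))[0])
def pr(*p): 
    u=cv2.projectPoints(np.array([p],float),np.array(c['rvec']),np.array(c['tvec']),K,None)[0].ravel();return ((u-[300,130])*6).round(0)
for x in(.458,.480,.502): print("block +y face",x,pr(x,-.064,.146),pr(x,-.064,.110))
for x in(.467,.478,.489): print("finger tip inner",x,pr(x,-.065+.021,.125), "outer",pr(x,-.065+.035,.125))
E
```

```text
[0.2974514  0.59233067 0.86168236]
block +y face 0.458 [320. 262.] [315. 316.]
block +y face 0.48 [272. 249.] [268. 304.]
block +y face 0.502 [225. 236.] [222. 291.]
finger tip inner 0.467 [283. 320.] outer [273. 343.]
finger tip inner 0.478 [260. 314.] outer [249. 336.]
finger tip inner 0.489 [236. 307.] outer [226. 329.]
```

It is parallax: the expected block edge is at column 320 and the finger at 236–283, both as seen. I'll centre in y and close.

```bash
python3 -m inch '[[0,0,0,-0.1,0,0.02,0.5],[0,0,0,0,0,0,1],[0,0,0,0,0,0,1],[0,0,0,0,0,0,1],[0,0,0,0,0,0,1],[0,0,0,0,0,0,1]]' 40; python3 st.py
```

```text
clock: 3.15
tcp_pos: [0.4806, -0.0718, 0.1213]
orientation: [0.001, 0.708, 0.706, 0.001]
wrist_force: [0.3, 1.4, 5.9]
finger_gap: 0.0112
3.15 [ 0.4806 -0.0718  0.1213] xyaw 89.84 z [ 1.8e-03  1.0e-04 -1.0e+00] F [0.32 1.44 5.89] T [0.405 0.202 0.008] gap 0.0112 j [-0.314  0.206 -0.377  0.987  0.001 -0.311]
```

The grip is held (gap 11 mm). Now I'll slide towards the stop.

```bash
python3 -m inch '[[0,0,0,0.1,0,-0.02,1],[0,0,0,0.25,0,0,1],[0,0,0,0.3,0,0,1],[0,0,0,0.3,0,0,1],[0,0,0,0.3,0,0,1],[0,0,0,0.3,0,0,1],[0,0,0,0.25,0,0,1],[0,0,0,0.2,0,0,1],[0,0,0,0.1,0,0,1],[0,0,0,0,0,0,1],[0,0,0,0,0,0,1]]'; python3 st.py
```

```text
clock: 4.25
tcp_pos: [0.4808, 0.0341, 0.1214]
orientation: [-0.001, 0.708, 0.706, 0.001]
wrist_force: [4.4, 2.2, -3.4]
finger_gap: 0.0114
4.25 [0.4808 0.0341 0.1214] xyaw 89.88 z [ 0.001   0.0025 -1.    ] F [ 4.43  2.18 -3.38] T [ 0.519 -1.048  0.05 ] gap 0.0114 j [-0.098  0.199 -0.385  0.986  0.003 -0.095]
```

```bash
for i in 1; do :; done; python3 -m inch '[[0,0,0,0.05,0,0,1],[0,0,0,0.05,0,0,1],[0,0,0,0,0,0,1]]'; python3 st.py; python3 -m inch '[[0,0,0,0.05,0,0,1],[0,0,0,0,0,0,1]]';python3 st.py; python3 -m inch '[[0,0,0,0.05,0,0,1],[0,0,0,0,0,0,1]]';python3 st.py
```

```text
clock: 4.55
tcp_pos: [0.4808, 0.0376, 0.1214]
orientation: [0.001, 0.708, 0.706, 0.0]
wrist_force: [4.7, -1.7, -3.2]
finger_gap: 0.0111
4.55 [0.4808 0.0376 0.1214] xyaw 89.79 z [ 8.e-04 -8.e-04 -1.e+00] F [ 4.7  -1.7  -3.23] T [-0.345 -1.022  0.04 ] gap 0.0111 j [-0.088  0.2   -0.384  0.986 -0.001 -0.085]
clock: 4.75
tcp_pos: [0.4808, 0.04, 0.1214]
orientation: [0.001, 0.708, 0.706, -0.0]
wrist_force: [3.7, -2.4, -2.8]
finger_gap: 0.0115
4.75 [0.4808 0.04   0.1214] xyaw 89.78 z [ 8.e-04 -9.e-04 -1.e+00] F [ 3.68 -2.42 -2.76] T [-0.43  -1.041 -0.012] gap 0.0115 j [-0.083  0.2   -0.384  0.986 -0.001 -0.079]
clock: 4.95
tcp_pos: [0.4808, 0.0424, 0.1214]
orientation: [0.001, 0.708, 0.706, -0.0]
wrist_force: [4.1, -1.7, -3.0]
finger_gap: 0.0113
4.95 [0.4808 0.0424 0.1214] xyaw 89.78 z [ 7.e-04 -1.e-03 -1.e+00] F [ 4.07 -1.7  -3.01] T [-0.429 -1.025 -0.004] gap 0.0113 j [-0.078  0.201 -0.383  0.986 -0.001 -0.074]
```

```bash
python3 -m inch '[[0,0,0,0.05,0,0,1],[0,0,0,0,0,0,1]]';python3 st.py; python3 -m inch '[[0,0,0,0.05,0,0,1],[0,0,0,0,0,0,1]]';python3 st.py
```

```text
clock: 5.15
tcp_pos: [0.4808, 0.0429, 0.1214]
orientation: [0.002, 0.709, 0.705, -0.002]
wrist_force: [4.1, -10.5, -2.9]
finger_gap: 0.0112
5.15 [0.4808 0.0429 0.1214] xyaw 89.71 z [ 5.0e-04 -5.9e-03 -1.0e+00] F [  4.05 -10.46  -2.9 ] T [-1.958 -0.956  0.078] gap 0.0112 j [-0.074  0.201 -0.383  0.986 -0.006 -0.069]
clock: 5.35
tcp_pos: [0.4808, 0.0433, 0.1214]
orientation: [0.004, 0.709, 0.705, -0.004]
wrist_force: [3.6, -17.2, -4.3]
finger_gap: 0.0113
5.35 [0.4808 0.0433 0.1214] xyaw 89.64 z [ 3.000e-04 -1.040e-02 -9.999e-01] F [  3.56 -17.17  -4.33] T [-3.436 -0.887  0.137] gap 0.0113 j [-0.07   0.202 -0.382  0.986 -0.01  -0.064]
```

The carriage met the stop at y = 0.043, as predicted (push 10–17 N). Now I'll turn by 37.5°.

```bash
python3 -m inch '[[0,0,0,0,0,0,1],[0,0,0,0,0,0,1],[0,0,-0.2,0,0,0,1],[0,0,-0.4,0,0,0,1],[0,0,-0.4,0,0,0,1],[0,0,-0.4,0,0,0,1],[0,0,-0.4,0,0,0,1],[0,0,0,0,0,0,1],[0,0,0,0,0,0,1]]';python3 st.py
```

```text
clock: 6.25
tcp_pos: [0.4809, 0.0428, 0.1214]
orientation: [0.003, 0.616, 0.788, -0.004]
wrist_force: [4.0, -18.6, -3.8]
finger_gap: 0.0114
6.25 [0.4809 0.0428 0.1214] xyaw 103.97 z [ 3.000e-04 -1.080e-02 -9.999e-01] F [  3.99 -18.6   -3.77] T [-3.675 -0.874 -0.026] gap 0.0114 j [-0.071  0.201 -0.382  0.986 -0.011 -0.315]
```

```bash
python3 -m inch '[[0,0,-0.3,0,0,0,1],[0,0,-0.5,0,0,0,1],[0,0,-0.5,0,0,0,1],[0,0,-0.5,0,0,0,1],[0,0,-0.5,0,0,0,1],[0,0,-0.4,0,0,0,1],[0,0,-0.2,0,0,0,1],[0,0,0,0,0,0,1],[0,0,0,0,0,0,1]]';python3 st.py; python3 - <<'E'
from h import *
S=env.read_camera("side");T=env.read_camera("top")
cv2.imwrite("pics/s3.png",cv2.resize(S[130:280,240:400],None,fx=4,fy=4)[:,:,::-1])
cv2.imwrite("pics/t3.png",cv2.resize(T[130:280,240:440],None,fx=4,fy=4)[:,:,::-1])
E
```

```text
clock: 7.15
tcp_pos: [0.4813, 0.042, 0.1214]
orientation: [0.003, 0.445, 0.895, -0.005]
wrist_force: [4.2, -22.1, -4.8]
finger_gap: 0.0112
7.15 [0.4813 0.042  0.1214] xyaw 127.13 z [ 0.001  -0.0125 -0.9999] F [  4.22 -22.09  -4.82] T [-4.146 -1.062 -0.091] gap 0.0112 j [-0.072  0.202 -0.382  0.986 -0.012 -0.72 ]
```

View pics/s3.png

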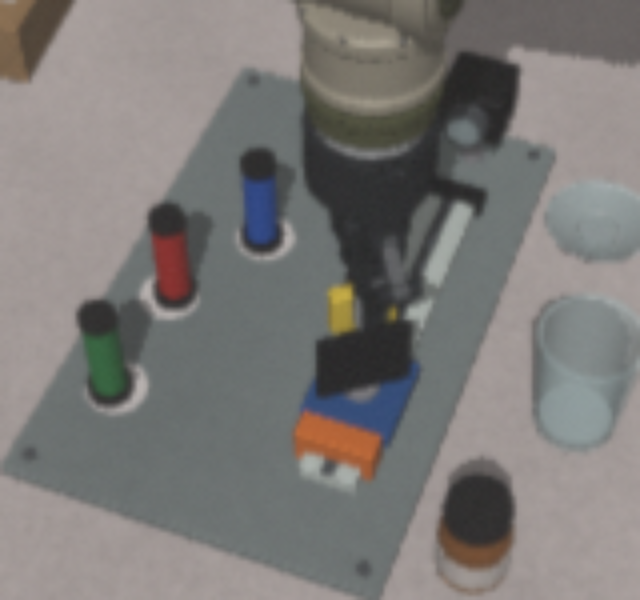

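View pics/t3.png

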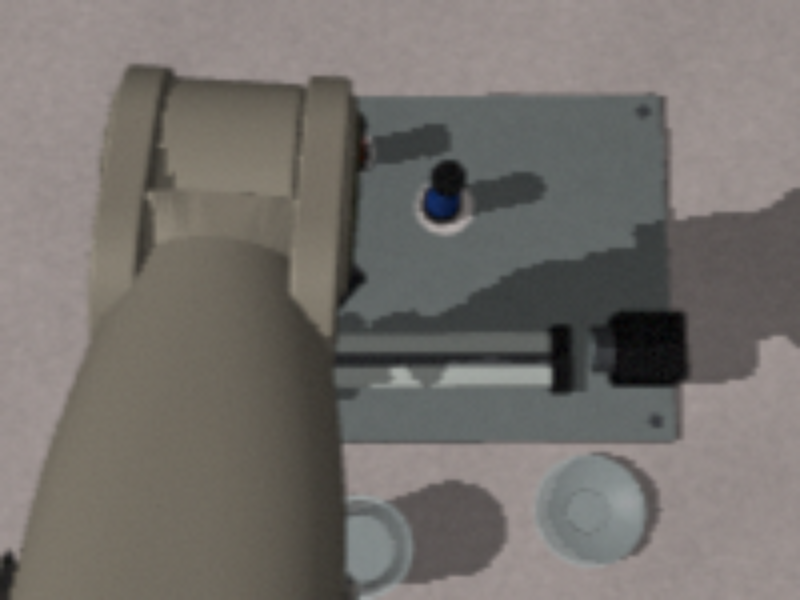

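The side view shows the carriage touching the orange stop at about (345,430), the mirror turned towards the standards with its frame's top edge from (317,345) to (410,322), and the standards where they were. I'll check the mirror angle independently from that edge.

```bash
python3 - <<'E'
from h import *
for a,b,z in(((317,345),(410,322),.105),((319,395),(412,370),.047)):
    A=onz("side",(240+a[0]/4,130+a[1]/4),z);B=onz("side",(240+b[0]/4,130+b[1]/4),z)
    d=A-B;print(A.round(4),B.round(4),np.linalg.norm(d),"angle from bench x",np.arctan2(d[1],d[0])+.005)
S0=cv2.imread("pics/side0.png")[:,:,::-1].copy()
S=env.read_camera("side")
for n,lo,hi in(("r",(0,120,60),(8,255,255)),("r2",(172,120,60),(180,255,255)),("b",(108,150,50),(125,255,255)),("g",(50,100,40),(80,255,255)),("o",(8,150,120),(18,255,255))):
    for I in(S0,S): 
        m=mask(I,lo,hi,(240,150,335,250))
        print(n,blob(m)[0].round(2) if m.any() else None)
E
python3 -m inch '[[0,0,0,0,0,0,1],[0,0,0,0,0,0,1],[0,0,0,0,0,0,1],[0,0,0,0,0,0,1]]'; python3 st.py
```

```text
[0.5027 0.0692 0.105 ] [0.4538 0.0311 0.105 ] 0.06207145496694524 angle from bench x 0.6663426447574082
[0.5025 0.0671 0.047 ] [0.4514 0.026  0.047 ] 0.0655264903539825 angle from bench x 0.6831760419438712
r [282.45 196.1 ]
r [282.46 196.04]
r2 [283. 189.]
r2 None
b [304.34 182.51]
b [304.4  182.41]
g [265.4  220.93]
g [265.42 220.61]
o [323.96 239.92]
o [323.85 240.01]
clock: 7.7
tcp_pos: [0.4813, 0.042, 0.1214]
orientation: [0.003, 0.445, 0.895, -0.005]
wrist_force: [4.8, -22.6, -5.3]
finger_gap: 0.0114
7.7 [0.4813 0.042  0.1214] xyaw 127.13 z [ 9.000e-04 -1.250e-02 -9.999e-01] F [  4.77 -22.56  -5.35] T [-4.288 -1.073 -0.124] gap 0.0114 j [-0.072  0.202 -0.382  0.986 -0.012 -0.72 ]
```

The tool turn gives 0.65 rad and the image 0.67–0.68, both inside 0.584–0.724. The standards haven't moved and the hold is steady.

```bash
python3 -c "
from workcell import env
print(env.hand_in())"
```

```text
the job is handed in; nothing more can be done
None
```

I slid the carriage up against the orange stop, turned the mirror to face the red standard on spot b (the middle spot), and handed in at about 7.7 s still holding it. The hand-in gave no verdict.

What the last checks showed:
- **Carriage:** it met the stop at world y = 0.043, where I had predicted it. The push along the rail was about 22 N and steady, and the side picture shows the carriage touching the stop.
- **Mirror angle:** the target is 0.654 rad and the allowed range is 0.584–0.724. The gripper's turn gives about 0.653 rad (using the bench yaw measured in the images). The frame's edges in the side picture give 0.667 and 0.683. The readings differ slightly, but all are within range.
- **Hold:** the grip was set at 40 N with an 11 mm finger gap, and the pose did not change over the last 0.4 s.
- **Standards:** in the side picture their positions match the start to within 0.4 pixel.
- **Other things on the table:** the jar, dish and beaker looked undisturbed in the last pictures, judged by eye only. I did not recheck the two bottles.

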